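# Hold the hand guard over the bench slicer's carriage for screwing on

## Robot

A 6-joint arm with a two-finger parallel gripper is mounted at the origin on a cart in front of the work surface, level with it; the furniture and walls round the work are solid. World frame = base frame: x ahead of the robot, y to its left, z up, the work surface at z = 0. Lengths are in mm, angles in degrees, forces in N, time in s.
With the tool pointing down it reaches from about 400 to 825 mm from the base axis. Payload 7 kg.
Tool frame: the origin (TCP) lies at the centre of the arm's flange, where the gripper is bolted on; the fingertips stand 173 mm ahead of it and the grasp point (between the pads) lies 155 mm ahead of it; x points along the fingers, z is the direction in which the jaws open and shut, and the axes are right-handed (so a half turn about x gives the same grasp; the last joint's range is limited). The gripper opens to 85 mm and grips with 20 to 120 N. Pads are 22 mm wide; open, the fingers measure 114 mm over their backs; the gripper's body (76 mm by 85 mm) begins 54 mm behind the grasp point. The pads swing forward as they close: fully open they stand 13 mm farther back than shut.
Start: joints at [90.762, 20.546, 0.682, 0, -70.136, -16.507], TCP at [183.174, 649.649, 404.702] pointing down, gripper open.
Joint ranges: [-176.03, 176.03], [-82.01, 121.73], [-58.28, 71.71], [-173.87, 95.51], [-174.79, -0.11], [-173.66, 173.66]. Speed limits (degrees/s): [136.94, 136.94, 172.46, 180, 180, 180].

## Interface

Orientations are given as a 3x3 rotation matrix whose columns are the frame's x, y, z axes.
In Python, from rig import env, viewer gives the robot as it stands. The module is installed in compiled form; this text tells all that it offers.
- The arm moves only by the tool move_arm, never from a script. Its argument "plan" is a list of rows, each a list of 5 numbers: the closure, from -1 (fully open) to 1 (shut), then the shift along the world's x, y, z in cm, then the turn about the world's z in rad. In form: [[fingers, dx, dy, dz, roll], ...]. A call has exactly 8 rows; each row is the pose to reach, as a shift and turn from the pose commanded when the call began; what a row does not reach only later rows make up. A row lasts 1/10 s, in which the tool goes at most 50 mm and 8.59 degrees, less where a joint would pass 70% of its speed; a pose out of reach is approached as far as the arm can. A call with a gripper value outside its range is refused whole. The fingers move at their own pace and stop on an object; "grip_force" is the grip in N (left out, the last holds). Time passes only in rows, so rows that repeat a pose let the fingers close, or fill a call up. It gives the time, the measured TCP pose, the force and the opening at its end, in the units of the state.
- env.state(): the state, without advancing time (a new reading comes with each control period).
- viewer.get_image(name): name is "scene" or "top" or "wrist"; returns the picture (420x560x3 uint8, red, green, blue); there is no depth.
- viewer.camera_params(name): a dict with "fov_y" (degrees; the focal length in pixels is half the picture's height over the tangent of half this angle, whatever the lens; pixels are square), "cx", "cy" (the principal point, pixels), "dist" ([k1, k2, p1, p2, k3] as OpenCV has them; the pictures are not rectified), "R" (3x3) and "t" (3): a world point X has camera coordinates R X + t; the wrist camera has in their place "tool_from_camera" (4x4, takes a point from camera to tool coordinates, whose origin is the TCP and whose axes are the tool frame's). Camera axes: x right, y down, z forward; pixel columns grow to the right and rows downward; lengths in mm; the calibration is good to about 2 mm. A picture is of the moment at which its call begins: read the wrist's pose just before it. camera_params takes no time and is no camera call.
- env.job_done(): hands the job in, once; it reports no verdict.
The state is a dict: "time_s": time; "joint_pos": joint angles; "qd": joint speeds; "effort": joint torques, N m; "position": TCP position; "tcp_rot": TCP orientation; "force": force on the tool from outside, world axes, zero at the start; "ft_torque": the same for the moment, N m; "opening": finger opening in mm.
Only numpy, scipy, OpenCV 4.12 (cv2) and the standard library are available. Lean on these libraries where they do the work, as an engineer would, in place of code of your own. Each camera call takes 0.05 s, during which the arm holds its last target. There are 200 camera calls.

## Task

I am putting the bench vegetable slicer back together after washing it: swing its red clamp lever right over to free the food carriage, slide the carriage clear of the blade until its pointer stands on the red service mark, and clamp it there again with the lever fully home. Then take the steel hand guard by its black bar and hold it level over the carriage, a finger's breadth above and not touching it, its four holes straight above the four threaded holes, so that I can slip the seal under it and start the thumb screws. Finish while still holding it there, and leave the other things on the worktop where they are.

Things in the scene. Friction and masses are not known exactly. Their poses are not given: they have to be found in the camera images.
- clamp_lever (a joint): swing of the red cam lever, in the slicer's x-z plane: 0 = clamped, home against its stop, leaning 0.7 rad from upright toward the slicer's +x; it swings over the top to its stop at 1.4 = released, leaning 0.7 rad toward -x. The cam bites below about 0.84; swinging takes under 6 N at the tip and it stays where left. Clamped, the carriage holds against 20 N
- lever_grip (a point): point on the lever's centre line 55 mm from the pivot, to be pinched across its 14 mm width by fingers closing along the slicer's y. The lever is a flat red bar, 14 mm wide along y, 8 mm thick, 75 mm from pivot to round tip. The point turns with the lever
- lever_pivot (a point): the lever's pivot axis (parallel to the slicer's y), 76 mm above the worktop, 70 mm toward +x from the carriage's centre line; travels with the carriage, turns with the lever
- carriage (a joint): travel of the grey food carriage along the slicer's +y, in m: 0 = its red pointer line is on the red service mark, positive = toward and over the blade; it can go from -0.025 to 0.215. Released, it slides with about 2.5 N and stays where it is left
- service_mark (a point): red mark across the near rail's top, 65 mm above the worktop. Axes = the slicer's: y along the rails (the carriage starts on the +y side), x across, away from the robot, z up. The slicer is fixed: 160 mm across, 380 mm long, black end frames, aluminium rails, steel bed with a diagonal blade
- pointer (a point): the red pointer line of the carriage, at the top of the near rail, 70 mm toward -x from the carriage's centre line; stands over service_mark when the carriage is at the mark
- carriage_top (a point): centre of the carriage's flat top face, 89 mm above the worktop. The top is 96 mm in x by 106 mm in y, with an open food well of 52x60 mm in its middle; axes as the slicer's
- thread0 (a point): mouth of one of the four threaded holes (6 mm, brass rim) in the carriage's top, at (+36, +41) mm in x, y from the centre of the top
- thread1 (a point): mouth of one of the four threaded holes (6 mm, brass rim) in the carriage's top, at (-36, +41) mm in x, y from the centre of the top
- thread2 (a point): mouth of one of the four threaded holes (6 mm, brass rim) in the carriage's top, at (-36, -41) mm in x, y from the centre of the top
- thread3 (a point): mouth of one of the four threaded holes (6 mm, brass rim) in the carriage's top, at (+36, -41) mm in x, y from the centre of the top
- guard: the loose hand guard: steel plate 96 mm (x) by 106 mm (y) by 4 mm, 0.16 kg, with four 14 mm holes and a black grip bar on two posts. It starts flat on the worktop right of the slicer, bar up. Origin at the centre of the plate's underside, z up; a half turn about z leaves it the same
- guard_grip (a point): centre of the guard's black grip bar (14 mm wide in x, 64 mm long in y, 16 mm high), 28 mm above the plate's underside; take it with fingers that close along the guard's x. Axes as the guard's
- guard_hole0 (a point): centre, at the plate's underside, of one of the guard's four holes, at (+36, +41) mm in x, y from the plate's centre
- guard_hole1 (a point): centre, at the plate's underside, of one of the guard's four holes, at (-36, +41) mm in x, y from the plate's centre
- guard_hole2 (a point): centre, at the plate's underside, of one of the guard's four holes, at (-36, -41) mm in x, y from the plate's centre
- guard_hole3 (a point): centre, at the plate's underside, of one of the guard's four holes, at (+36, -41) mm in x, y from the plate's centre
- garlic: garlic bulb (60 mm across), left of the chopping board; origin at its underside; to be left where it is
- tomato: red tomato (70 mm) on the chopping board; origin at its underside; to be left where it is
- lemon_1: yellow lemon (78x55x56 mm) on the chopping board; origin at its underside; to be left where it is
- lime_1: green lime (53x46x48 mm) on the chopping board; origin at its underside; to be left where it is
- scissors_1: blue-handled scissors (87x199x9 mm) lying at the right; origin at the underside; to be left where it is
- teaspoon: steel teaspoon (132x26x9 mm) lying between the chopping board and the scale; origin at the underside; to be left where it is
- slicer: the whole fixed slicer with its carriage and lever; origin at the centre of its underside, on the worktop

How it is judged (in metres and radians):
On the way, in this order (a step that is already met when the one before it is completed fails the run):
1. the clamp lever is swung over and the carriage is free (value of joint clamp_lever above 1 rad), for 0.2 s.
2. the carriage's pointer is on the service mark, within 5 mm (value of joint carriage between -0.005 and 0.005 m), for 0.2 s.
3. the lever is home again (within 0.15 rad) with the carriage at the mark (all of step 2 and value of joint clamp_lever below 0.15 rad), for 0.2 s.
At the end, for the whole second after the job is handed in: Carriage at the mark within 5 mm and clamped (lever within 0.15 rad of home); the fingers hold the guard still, bar up, level within 0.08 rad, clear of the slicer, its underside 6 to 25 mm above the carriage's top, its holes within 4 mm of the threaded holes (seen from above), either way round (all of step 3 and ((horizontal distance between guard_hole0 and thread0 below 0.004 m and horizontal distance between guard_hole2 and thread2 below 0.004 m and horizontal distance between guard_hole1 and thread1 below 0.004 m) or (horizontal distance between guard_hole0 and thread2 below 0.004 m and horizontal distance between guard_hole2 and thread0 below 0.004 m and horizontal distance between guard_hole1 and thread3 below 0.004 m)) and z of guard_hole0 in the frame of carriage_top between 0.006 and 0.025 m and z of guard_hole1 in the frame of carriage_top between 0.006 and 0.025 m and z of guard_hole2 in the frame of carriage_top between 0.006 and 0.025 m and z of guard_hole3 in the frame of carriage_top between 0.006 and 0.025 m and angle between guard's own z axis and vertical below 0.08 rad and contact force between guard and the fingers above 1 N and contact force between guard and slicer below 0.1 N and linear speed of guard below 0.02 m/s); the arm keeps its last pose, push and grip.
It fails at once if fruit, garlic, teaspoon or scissors shifted by more than 30 mm (distance of any of garlic, tomato, lemon_1, lime_1, scissors_1, teaspoon from where it was at the start of the episode above 0.03 m).
It also fails if it takes over 51 s, if anything falls off the work surface, if the arm or the gripper's body presses on something with over 40 N, if the wrist force passes 120 N, or if a joint passes its speed limit or range.

## Working session

There is one attempt and no reset: what is moved stays moved. The work goes in short steps, Python scripts to look and compute and a tool call to move; the robot and the scene stay as the last step left them, time stands still between calls to the robot, and variables do not carry over. Pictures are saved under pics/ and viewed, about 8 in all and at most 12, crops included, and the job is handed in when it is done.

Besides the shell and the picture viewer there is one more tool, called after "Emit:" in YAML: its name, and indented under it one key for each argument. move_arm: Moves the arm, as the interface text tells. Its arguments: {"type":"object","properties":{"plan":{"type":"array","items":{"type":"array","items":{"type":"number"}}},"grip_force":{"type":"number"}},"required":["plan"]}

```bash
mkdir -p pics
python3 - <<'E'
from rig import env, viewer
import cv2, numpy as np
s=env.state(); print({k:np.round(v,3).tolist() for k,v in s.items()})
for n in ["scene","top","wrist"]:
    im=viewer.get_image(n); cv2.imwrite(f"pics/a_{n}.png",im[:,:,::-1]); np.save(f"pics/a_{n}.npy",im)
    p=viewer.camera_params(n); print(n,{k:np.round(v,4).tolist() for k,v in p.items()})
E
```

```text
{'time_s': 0.0, 'joint_pos': [90.762, 20.589, 0.631, -0.02, -70.135, -16.507], 'qd': [-0.001, -0.094, 0.046, 0.041, 0.032, -0.081], 'effort': [0.0, -58.333, 29.342, 6.936, -0.006, -0.0], 'position': [183.117, 649.464, 403.768], 'tcp_rot': [[-0.0, 0.962, -0.271], [-0.002, -0.271, -0.962], [-1.0, 0.0, 0.002]], 'force': [-0.179, -0.515, 0.433], 'ft_torque': [0.023, 0.052, -0.013], 'opening': 85.442}
scene {'fov_y': 43.4165, 'cx': 278.8974, 'cy': 217.2594, 'dist': [-0.098, 0.0, 0.0, 0.0, 0.0], 'R': [[-0.9996, 0.0285, 0.0056], [0.0224, 0.8793, -0.4758], [-0.0185, -0.4755, -0.8795]], 't': [524.6489, 14.2044, 1689.725]}
top {'fov_y': 57.2804, 'cx': 276.7774, 'cy': 213.8804, 'dist': [-0.046, 0.0, 0.0, 0.0, 0.0], 'R': [[0.0227, -0.9997, 0.0063], [-0.9977, -0.023, -0.0634], [0.0636, -0.0048, -0.998]], 't': [21.9618, 530.5294, 1397.9169]}
wrist {'fov_y': 63.0202, 'cx': 283.7157, 'cy': 206.0764, 'dist': [-0.0337, 0.0, 0.0, 0.0, 0.0], 'tool_from_camera': [[-0.0007, -0.2636, 0.9646, 31.4594], [0.0008, -0.9646, -0.2636, 66.274], [1.0, 0.0006, 0.0009, 0.3757], [0.0, 0.0, 0.0, 1.0]]}
```

View pics/a_top.png

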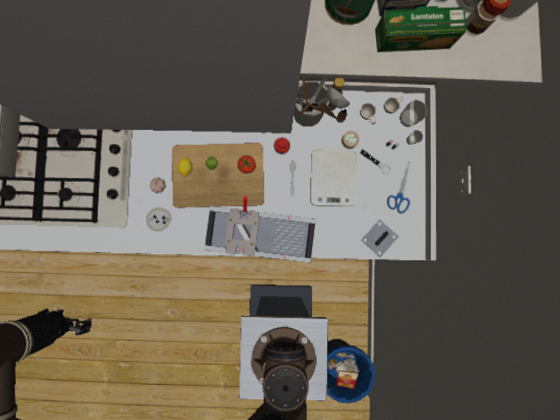

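View pics/a_scene.png

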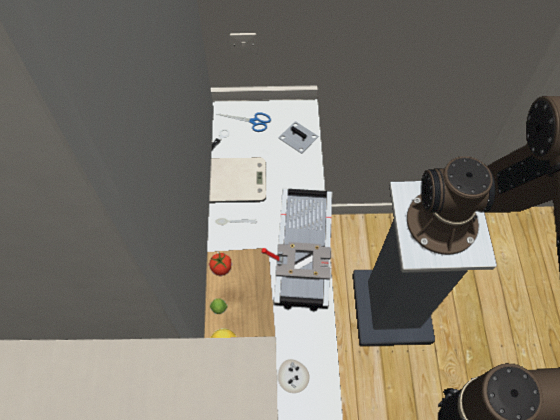

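The top view shows the slicer at about (260,235), turned slightly. The carriage is at (242,232), the lever tip at (245,200), the red marks at about (290,218), and the guard at (380,238), turned roughly 45°. The scene view agrees.

```bash
cat > h.py <<'E'
import cv2, numpy as np
from rig import env, viewer
def K(p):
    f=210/np.tan(np.radians(p["fov_y"]/2)); return np.array([[f,0,p["cx"]],[0,f,p["cy"]],[0,0,1.]])
def campose(n,s=None):
    "camera-to-world R, origin"
    p=viewer.camera_params(n)
    if n=="wrist":
        s=s or env.state(); T=np.array(p["tool_from_camera"]); R=np.array(s["tcp_rot"])
        return p,R@T[:3,:3],R@T[:3,3]+np.array(s["position"])
    R=np.array(p["R"]); return p,R.T,-R.T@np.array(p["t"])
def ray(n,px,s=None):
    p,R,o=campose(n,s); u=cv2.undistortPoints(np.array(px,float).reshape(-1,1,2),K(p),np.array(p["dist"])).reshape(-1,2)
    return o,np.c_[u,np.ones(len(u))]@R.T
def plane(n,px,z,s=None):
    o,d=ray(n,px,s); return o+d*((z-o[2])/d[:,2])[:,None]
def proj(n,X,s=None):
    p,R,o=campose(n,s); q=(np.array(X,float).reshape(-1,3)-o)@R
    return cv2.projectPoints(q,np.zeros(3),np.zeros(3),K(p),np.array(p["dist"]))[0].reshape(-1,2)
def redmask(im):
    h=cv2.cvtColor(im,cv2.COLOR_RGB2HSV); return (((h[...,0]<7)|(h[...,0]>173))&(h[...,1]>150)&(h[...,2]>80)).astype(np.uint8)
def shot(name,n="wrist"):
    s=env.state(); im=viewer.get_image(n); cv2.imwrite(f"pics/{name}.png",im[:,:,::-1]); np.savez(f"pics/{name}.npz",im=im,pos=s["position"],rot=s["tcp_rot"]); return im,s
def load(name):
    d=np.load(f"pics/{name}.npz"); return d["im"],dict(position=d["pos"],tcp_rot=d["rot"])
E
python3 - <<'E'
from h import *
im=np.load("pics/a_top.npy")
c=im[190:275,190:415]; cv2.imwrite("pics/a_crop.png",cv2.resize(c,None,fx=3.5,fy=3.5,interpolation=cv2.INTER_CUBIC)[:,:,::-1])
n,l,st,ce=cv2.connectedComponentsWithStats(redmask(im))
for i in range(1,n):
    if st[i,4]>2: print(st[i],ce[i])
print(np.round(plane("top",[(242,232),(245,200),(290,218),(380,238),(208,213),(207,250),(315,222),(312,258)],70),0))
E
```

```text
[490   0  21   9 100] [500.27   3.81]
[275 138  14  15 167] [281.46706587 145.02994012]
[242 156   5   4  13] [243.84615385 157.15384615]
[240 157  16  16 102] [248.81372549 166.34313725]
[238 160   5   7  25] [239.52 163.  ]
[243 197   4  15  43] [244.6744186  203.02325581]
[337 377   9   9  33] [339.6969697  380.42424242]
[347 379   9  10  37] [351.72972973 382.32432432]
[[ 460.  156.   70.]
 [ 573.  148.   70.]
 [ 513.  -13.   70.]
 [ 449. -333.   70.]
 [ 524.  278.   70.]
 [ 393.  277.   70.]
 [ 501. -102.   70.]
 [ 374.  -93.   70.]]
```

View pics/a_crop.png

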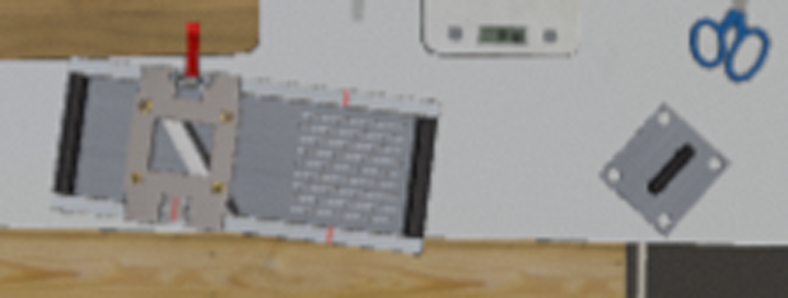

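The crop shows the slicer axes turned about -6°. The pointer is at crop (175,208), the near service mark at (330,234), and the far mark at (345,97). The guard's bar runs diagonally. Next I move over the slicer for a close wrist view.

Emit:
move_arm:
  plan:
    - [-1,3,-5,0,0]
    - [-1,5,-9.5,0,0.05]
    - [-1,7,-14,0,0.1]
    - [-1,9.5,-18.5,0,0.17]
    - [-1,12,-23,0,0.17]
    - [-1,14,-27.5,0,0.17]
    - [-1,16.5,-32,0,0.17]
    - [-1,18.5,-36.5,0,0.17]

```text
time_s: 0.95
position: [364.6, 291.4, 404.8]
tcp_rot: [[0.0, 0.995, -0.104], [0.0, -0.104, -0.995], [-1.0, 0.0, -0.0]]
force: [1.1, -0.1, 0.1]
opening: 85.5
```

Emit:
move_arm:
  plan:
    - [-1,2.5,-4.5,0,0]
    - [-1,4.5,-9,0,0]
    - [-1,7,-13,0,0]
    - [-1,9,-17,0,0]
    - [-1,10,-19.5,0,0]
    - [-1,10,-19.5,0,0]
    - [-1,10,-19.5,0,0]
    - [-1,10,-19.5,0,0]

```text
time_s: 1.75
position: [464.0, 98.7, 404.7]
tcp_rot: [[-0.0, 0.995, -0.104], [0.0, -0.104, -0.995], [-1.0, -0.0, -0.0]]
force: [0.1, 0.6, 0.5]
opening: 85.7
```

Run:
```python
from h import *
im,s=shot("b"); print(s["time_s"],s["position"],np.round(s["tcp_rot"],3))
n,l,st,ce=cv2.connectedComponentsWithStats(redmask(im))
for i in range(1,n):
    if st[i,4]>5: print(st[i],ce[i].round(1),plane("wrist",ce[i],65,s).round(1))
```

```text
1.75 [463.97401776  98.6946521  404.66693299] [[-0.     0.995 -0.104]
 [ 0.    -0.104 -0.995]
 [-1.    -0.    -0.   ]]
[ 182   43   39   77 1401] [201.2  77.6] [[566.  158.2  65. ]]
[396 115   1   8   8] [396.  118.5] [[514.9  -6.1  65. ]]
[384 260   2  13  15] [384.9 266.7] [[374.    7.4  65. ]]
```

View pics/b.png

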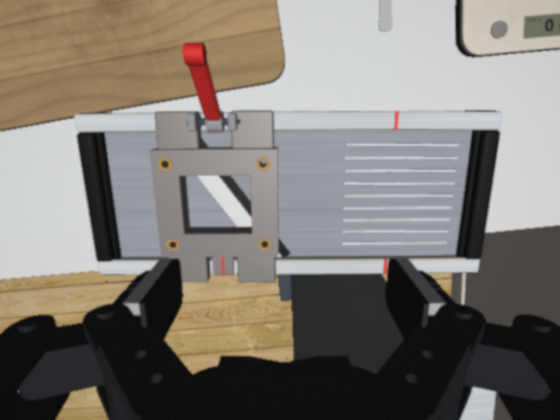

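The wrist view shows the carriage clearly. The four threads are at (165,164), (263,163), (265,244) and (173,244), the pointer at (223,266), the service marks at (396,118) and (385,267), and the lever tip at (195,53).

Run:
```python
from h import *
im,s=load("b")
h=cv2.cvtColor(im,cv2.COLOR_RGB2HSV)
brass=((h[...,0]>8)&(h[...,0]<28)&(h[...,1]>130)&(h[...,2]>60)).astype(np.uint8)
P=[]
for c in [(165,164),(263,163),(265,244),(173,244)]:
    m=np.zeros_like(brass); cv2.circle(m,c,9,1,-1); ys,xs=np.nonzero(m&brass); P.append([(xs.min()+xs.max())/2,(ys.min()+ys.max())/2]); print(len(xs),P[-1],end=' ')
X=plane("wrist",P,89,s); C=X.mean(0); print("\n",X.round(1).tolist(),C.round(1))
ex=(X[0]+X[1]-X[2]-X[3])/4; ey=(X[0]+X[3]-X[1]-X[2])/4
print("half sizes",np.linalg.norm(ex),np.linalg.norm(ey),"yaw from x",np.degrees(np.arctan2(ex[1],ex[0])),"from y",np.degrees(np.arctan2(-ey[0],ey[1])))
M=plane("wrist",[(396,118.5),(384.9,266.7),(223,266)],65,s); print(M.round(1))
d=M[0]-M[1]; psi=np.arctan2(d[1],d[0]); print("yaw marks",np.degrees(psi), np.linalg.norm(d))
x=np.array([np.cos(psi),np.sin(psi),0]); y=np.array([-x[1],x[0],0])
mid=(M[0]+M[1])/2; print("mark mid",mid,"q along y: carr",(C-mid)@y,"pointer",(M[2]-mid)@y,"cross x",(C-mid)@x)
# lever tip check
C[2]=0
for l in (55,75):
  for t in (.7,-.7):
    L=C+x*(70+l*np.sin(t))+np.array([0,0,76+l*np.cos(t)]); print(l,t,L.round(1),proj("wrist",L,s).round(1))
```

```text
4 [np.float64(161.0), np.float64(162.0)] 7 [np.float64(259.5), np.float64(164.5)] 1 [np.float64(268.0), np.float64(243.0)] Traceback (most recent call last):
  File "<stdin>", line 7, in <module>
    return umr_minimum(a, axis, None, out, keepdims, initial, where)
ValueError: zero-size array to reduction operation minimum which has no identity
```

```bash
cat > carr.py <<'E'
from h import *
def holes(im,cs,r=9):
    a=im.astype(int); w=np.clip(a[...,0]-a[...,2]-18,0,None)
    P=[]
    for c in cs:
        m=np.zeros(w.shape,np.uint8); cv2.circle(m,tuple(int(v) for v in c),r,1,-1); ys,xs=np.nonzero((w>0)&(m>0)); 
        (cx,cy),rr=cv2.minEnclosingCircle(np.c_[xs,ys].astype(np.float32)); P.append([cx,cy]); print(len(xs),round(cx,1),round(cy,1),round(rr,1),end=' | ')
    print(); return P
E
python3 - <<'E'
from carr import *
im,s=load("b")
P=holes(im,[(165,164),(263,163),(265,244),(173,244)])
X=plane("wrist",P,89,s); C=X.mean(0); print("\n",X.round(1).tolist(),C.round(1))
ex=(X[0]+X[1]-X[2]-X[3])/4; ey=(X[0]+X[3]-X[1]-X[2])/4
print("half sizes",np.linalg.norm(ex),np.linalg.norm(ey),"yaw from x",np.degrees(np.arctan2(ex[1],ex[0])),"from y",np.degrees(np.arctan2(-ey[0],ey[1])))
M=plane("wrist",[(396,118.5),(384.9,266.7),(223,266)],65,s); print(M.round(1))
d=M[0]-M[1]; psi=np.arctan2(d[1],d[0]); print("yaw marks",np.degrees(psi), np.linalg.norm(d))
x=np.array([np.cos(psi),np.sin(psi),0]); y=np.array([-x[1],x[0],0])
mid=(M[0]+M[1])/2; print("mark mid",mid,"q along y: carr",(C-mid)@y,"pointer",(M[2]-mid)@y,"cross x",(C-mid)@x)
C[2]=0
for l in (55,75):
  for t in (.7,-.7):
    L=C+x*(70+l*np.sin(t))+np.array([0,0,76+l*np.cos(t)]); print(l,t,L.round(1),proj("wrist",L,s).round(1))
E
```

```text
168 164.6 163.8 7.7 | 167 262.4 163.1 7.7 | 150 264.1 244.0 7.2 | 148 172.4 244.4 7.2 | 

 [[499.3, 194.5, 89.0], [491.2, 113.2, 89.0], [419.6, 120.3, 89.0], [427.6, 201.7, 89.0]] [459.4 157.4  89. ]
half sizes 36.00676756209489 40.87721947907456 yaw from x -5.680672853059851 from y -5.6294284646464385
[[514.9  -6.1  65. ]
 [374.1   7.4  65. ]
 [391.5 165.6  65. ]]
yaw marks -5.474843228198545 141.4903506223176
mark mid [444.47659096   0.61760508  65.        ] q along y: carr 157.5039417592986 pointer 159.2111707417072 cross x -0.10513392480438245
55 0.7 [564.4 147.4 118.1] [[199.2  70.9]]
55 -0.7 [493.8 154.1 118.1] [[205.7 170.8]]
75 0.7 [577.2 146.1 133.4] [[192.3  47.2]]
75 -0.7 [481.  155.3 133.4] [[202.2 192.1]]
```

Everything fits the given sizes: the threads give half-sizes of 36.0 and 40.9 mm, and the rail marks are 141 mm apart. The lever tip is predicted at (192,47) and seen there. Yaw is -5.65° and the travel needed is about 158 mm. Next is the lever grasp.

Emit:
move_arm:
  plan:
    - [-1,4.5,2.2,0,0]
    - [-1,8,4,0,0.005]
    - [-1,10,4.9,-2,0.005]
    - [-1,10,4.9,-6,0.005]
    - [-1,10,4.9,-10,0.005]
    - [-1,10,4.9,-13.2,0.005]
    - [-1,10,4.9,-13.2,0.005]
    - [-1,10,4.9,-13.2,0.005]

```text
time_s: 2.6
position: [564.3, 148.3, 273.2]
tcp_rot: [[-0.0, 0.995, -0.098], [-0.001, -0.098, -0.995], [-1.0, -0.0, 0.001]]
force: [-0.1, 0.4, 1.5]
opening: 85.3
```

Emit:
move_arm:
  plan:
    - [0,0,0,0,0]
    - [1,0,0,0,0]
    - [1,0,0,0,0]
    - [1,0,0,0,0]
    - [1,0,0,0,0]
    - [1,0,0,0,0]
    - [1,0,0,0,0]
    - [1,0,0,0,0]
  grip_force: 30

```text
time_s: 3.4
position: [564.3, 147.5, 273.2]
tcp_rot: [[0.001, 0.995, -0.099], [0.0, -0.099, -0.995], [-1.0, 0.001, -0.0]]
force: [-2.2, 0.5, 5.3]
opening: 13.6
```

Emit:
move_arm:
  plan:
    - [1,-0.79,0.08,0.55,0]
    - [1,-1.65,0.16,0.96,0]
    - [1,-2.58,0.26,1.21,0]
    - [1,-3.52,0.35,1.29,0]
    - [1,-4.48,0.44,1.21,0]
    - [1,-5.4,0.53,0.96,0]
    - [1,-6.2,0.61,0.6,0]
    - [1,-6.8,0.67,0.25,0]

```text
time_s: 4.2
position: [497.1, 154.4, 276.9]
tcp_rot: [[0.004, 0.995, -0.099], [0.001, -0.099, -0.995], [-1.0, 0.004, -0.002]]
force: [1.1, -0.7, 9.7]
opening: 13.5
```

Emit:
move_arm:
  plan:
    - [1,0,0,0,0]
    - [1,0,0,0,0]
    - [1,0,0,0,0]
    - [1,-0.15,-1.5,0,0]
    - [1,-0.3,-3,0,0]
    - [1,-0.44,-4.5,0,0]
    - [1,-0.59,-6,0,0]
    - [1,-0.59,-6,0,0]

```text
time_s: 5.0
position: [490.7, 93.0, 276.5]
tcp_rot: [[0.002, 0.995, -0.1], [0.0, -0.1, -0.995], [-1.0, 0.002, -0.001]]
force: [-1.8, -1.9, 9.4]
opening: 13.6
```

Run:
```python
from h import *
im,s=shot("c"); print(s["time_s"],s["position"],s["force"],s["opening"])
cv2.imwrite("pics/c_top.png",cv2.resize(viewer.get_image("top")[170:290,180:380],None,fx=3.5,fy=3.5)[:,:,::-1])
```

```text
5.0 [490.66355836  93.01173912 276.52782789] [-1.77109909 -1.86418646  9.36280502] 13.556833831950431
```

View pics/c.png

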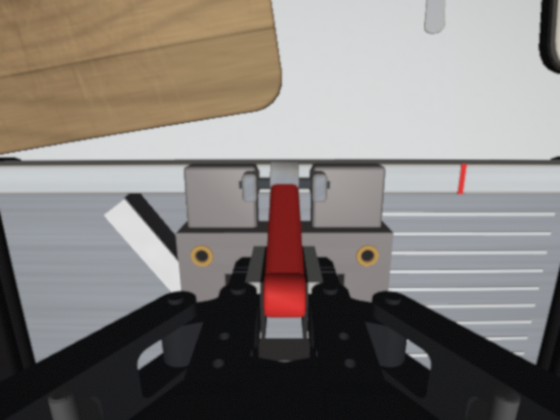

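The lever is over, at (285,250), and the carriage is moving along with it. Holes show at (202,256) and (368,256), and the far mark at (462,179).

Run:
```python
from carr import *
im,s=load("c")
P=holes(im,[(202,256),(368,256)],14); X=plane("wrist",P,89,s)
n,l,st,ce=cv2.connectedComponentsWithStats(redmask(im)); i=[i for i in range(1,n) if abs(ce[i][0]-462)<6][0]; print(ce[i])
M=plane("wrist",ce[i],65,s)[0]; a=np.radians(-5.65); y=np.array([-np.sin(a),np.cos(a),0])
print(X.round(1),np.linalg.norm(X[0]-X[1]),M.round(1),"q",(X.mean(0)-M)@y, "vs mark mid",(X.mean(0)-[444.5,.6,0])@y)
```

```text
382 201.2 255.7 12.2 | 376 367.1 255.5 12.4 | 
[461.74 177.76]
[[493.3 133.3  89. ]
 [485.3  51.9  89. ]] 81.80064987995449 [514.2  -5.9  65. ] q 95.61589611679545 vs mark mid 95.97537564962776
```

Emit:
move_arm:
  plan:
    - [1,-0.15,-1.5,0,0]
    - [1,-0.3,-3,0,0]
    - [1,-0.44,-4.5,0,0]
    - [1,-0.59,-6,0,0]
    - [1,-0.74,-7.5,0,0]
    - [1,-0.87,-8.8,0,0]
    - [1,-0.94,-9.55,0,0]
    - [1,-0.94,-9.55,0,0]

```text
time_s: 5.9
position: [481.5, -2.2, 276.6]
tcp_rot: [[0.003, 0.995, -0.1], [-0.0, -0.1, -0.995], [-1.0, 0.003, -0.0]]
force: [-1.0, -2.7, 10.9]
opening: 13.2
```

Run:
```python
from carr import *
im,s=shot("d"); print(s["time_s"],s["position"],s["force"])
P=holes(im,[(202,256),(368,256)],14); X=plane("wrist",P,89,s)
n,l,st,ce=cv2.connectedComponentsWithStats(redmask(im))
a=np.radians(-5.65); y=np.array([-np.sin(a),np.cos(a),0])
for i in range(1,n):
  if st[i,4]>5: print(st[i],ce[i])
print(X.round(1),np.linalg.norm(X[0]-X[1]),"vs mark mid",(X.mean(0)-[444.5,.6,0])@y,"vs far mark in c",(X.mean(0)-[514.2,-5.9,0])@y)
```

```text
5.9 [481.47957528  -2.19797034 276.6095545 ] [-1.04592648 -2.6635703  10.87344364]
379 201.3 256.0 12.4 | 375 366.9 255.9 12.3 | 
[ 263  186   43  131 4508] [284.11047028 256.9960071 ]
[[484.   38.   89. ]
 [475.9 -43.3  89. ]] 81.71407560565378 vs mark mid 0.2505308407367813 vs far mark in c -0.14310699200663213
```

View pics/d.png

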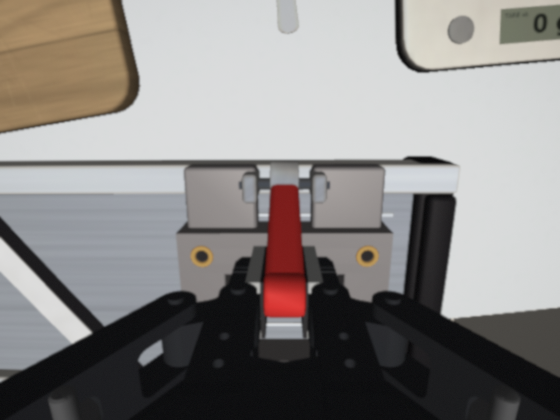

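The carriage is at the mark, with q between -0.1 and +0.3 mm by both references. Now I swing the lever home.

Emit:
move_arm:
  plan:
    - [1,0.6,-0.06,0.35,0]
    - [1,1.4,-0.14,0.71,0]
    - [1,2.32,-0.23,0.96,0]
    - [1,3.28,-0.32,1.04,0]
    - [1,4.22,-0.41,0.96,0]
    - [1,5.15,-0.51,0.71,0]
    - [1,6.01,-0.59,0.3,0]
    - [1,6.8,-0.67,-0.25,0]

```text
time_s: 6.75
position: [548.3, -8.6, 272.3]
tcp_rot: [[-0.004, 0.995, -0.1], [-0.001, -0.1, -0.995], [-1.0, -0.004, 0.001]]
force: [-7.8, -0.8, 9.2]
opening: 13.3
```

Emit:
move_arm:
  plan:
    - [1,0.08,-0.01,-0.07,0]
    - [1,0.15,-0.02,-0.13,0]
    - [1,0.23,-0.02,-0.2,0]
    - [1,0.23,-0.02,-0.2,0]
    - [1,0.23,-0.02,-0.2,0]
    - [1,0.23,-0.02,-0.2,0]
    - [1,0.1,-0.01,-0.09,0]
    - [1,0.1,-0.01,-0.09,0]

```text
time_s: 7.55
position: [549.5, -8.4, 271.2]
tcp_rot: [[-0.001, 0.995, -0.1], [-0.0, -0.1, -0.995], [-1.0, -0.001, 0.0]]
force: [-1.5, 1.6, -2.1]
opening: 13.6
```

Emit:
move_arm:
  plan:
    - [0,0,0,0,0]
    - [-1,0,0,0,0]
    - [-1,0,0,0,0]
    - [-1,0,0,0,0]
    - [-1,0,0,0.5,0]
    - [-1,0,0,4,0]
    - [-1,0,0,8,0]
    - [-1,-3,0,12,0]

```text
time_s: 8.35
position: [521.7, -8.0, 393.2]
tcp_rot: [[0.0, 0.995, -0.1], [-0.001, -0.1, -0.995], [-1.0, 0.0, 0.001]]
force: [0.4, 0.6, 0.6]
opening: 85.4
```

Emit:
move_arm:
  plan:
    - [-1,-4,0,1,0]
    - [-1,-8,0,1,0]
    - [-1,-8,0,1,0]
    - [-1,-8,0,1,0]
    - [-1,-8,0,1,0]
    - [-1,-8,0,1,0]
    - [-1,-8,0,1,0]
    - [-1,-8,0,1,0]

```text
time_s: 9.15
position: [440.3, -8.2, 401.4]
tcp_rot: [[-0.001, 0.995, -0.1], [-0.001, -0.1, -0.995], [-1.0, -0.001, 0.001]]
force: [-0.8, -0.7, -0.4]
opening: 85.8
```

Run:
```python
from carr import *
im,s=shot("e"); print(s["time_s"],s["position"],s["force"])
x=np.array([np.cos(np.radians(-5.65)),np.sin(np.radians(-5.65)),0]); y=np.array([-x[1],x[0],0])
G=np.array([444.4,.6,0])
for t in (.7,.5): print(t,proj("wrist",G+x*(70+75*np.sin(t))+[0,0,76+75*np.cos(t)],s).round(1))
pr=proj("wrist",[G+sx*36*x+sy*41*y+[0,0,89] for sx,sy in [(1,1),(-1,1),(-1,-1),(1,-1)]],s)
P=holes(im,pr,13); X=plane("wrist",P,89,s); C=X.mean(0); ex=X[0]+X[3]-X[1]-X[2]
print(X.round(1).tolist(),"centre",C.round(1),"q",(C-G)@y,"yaw",np.degrees(np.arctan2(ex[1],ex[0])))
n,l,st,ce=cv2.connectedComponentsWithStats(redmask(im))
for i in range(1,n):
  if st[i,4]>5: print(st[i],ce[i],plane("wrist",ce[i],65,s).round(1))
```

```text
9.15 [440.34993757  -8.19822688 401.36342946] [-0.80489794 -0.67943574 -0.41669839]
0.7 [[267.9  21.9]]
0.5 [[267.6  40.3]]
181 219.5 147.5 7.9 | 159 223.9 230.7 7.4 | 159 318.1 230.7 7.4 | 170 320.2 147.3 7.9 | 
[[483.8, 39.2, 89.0], [412.5, 46.0, 89.0], [404.4, -35.3, 89.0], [475.8, -42.3, 89.0]] centre [444.1   1.9  89. ] q 1.2751634081108043 yaw -5.486831017838367
[ 256   21   22   82 1379] [267.45177665  58.96011603] [[550.2  -6.4  65. ]]
[272 247   1   6   6] [272.  249.5] [[381.1   8.2  65. ]]
```

View pics/e.png

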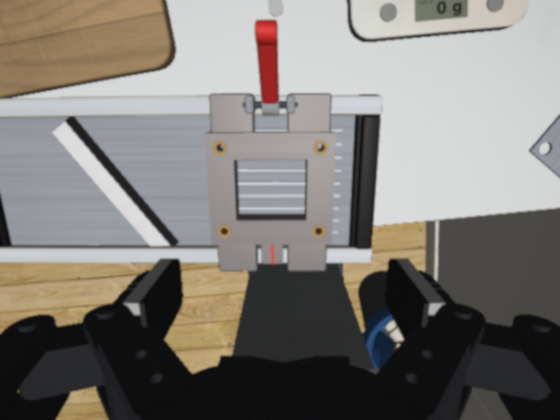

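The lever is home: its tip is at row 21, as predicted. The pointer and mark form one continuous red line at (272,243–265). The carriage centre is (444.1, 1.9). Next is the guard.

Run:
```python
from h import *
im=np.load("pics/a_top.npy"); print(np.round(env.state()["joint_pos"],1))
f=lambda u,v:(u/3.5+190,v/3.5+190)
print(plane("top",[f(668,172)],28).round(0))
H=plane("top",[f(612,175),f(664,122),f(716,163),f(665,218)],4); print(H.round(0),H.mean(0))
B=plane("top",[f(655,187),f(688,152)],36); d=B[1]-B[0]; print("bar angle",np.degrees(np.arctan2(d[1],d[0])))
print([ (np.linalg.norm(H[i]-H[(i+1)%4]).round(),np.degrees(np.arctan2(*(H[(i+1)%4]-H[i])[[1,0]])).round()) for i in range(4)])
```

```text
[ 24.8  -2.1 -27.5   0.  -64.7  59.5]
[[ 445. -348.   28.]]
[[ 441. -295.    4.]
 [ 499. -350.    4.]
 [ 456. -406.    4.]
 [ 397. -352.    4.]] [ 448.18619331 -350.85808702    4.        ]
bar angle -42.82750376144819
[(np.float64(80.0), np.float64(-44.0)), (np.float64(70.0), np.float64(-127.0)), (np.float64(80.0), np.float64(138.0)), (np.float64(72.0), np.float64(52.0))]
```

Emit:
move_arm:
  plan:
    - [-1,-0.3,-4.5,0,-0.1]
    - [-1,-0.6,-9,0,-0.2]
    - [-1,-0.9,-13.5,0,-0.3]
    - [-1,-1.2,-18,0,-0.4]
    - [-1,-1.5,-22.5,0,-0.5]
    - [-1,-1.8,-27,-3,-0.6]
    - [-1,-2.1,-31.6,-6,-0.65]
    - [-1,-2.1,-31.6,-10,-0.65]

```text
time_s: 10.0
position: [419.4, -328.1, 302.2]
tcp_rot: [[0.004, 0.729, -0.685], [-0.002, -0.685, -0.729], [-1.0, 0.004, -0.001]]
force: [0.4, 1.0, -0.5]
opening: 85.6
```

Emit:
move_arm:
  plan:
    - [-1,0,0,0,0]
    - [-1,0,0,0,0]
    - [-1,0,0,0,0]
    - [-1,0,0,0,0]
    - [-1,0,0,0,0]
    - [-1,0,0,0,0]
    - [-1,0,0,0,0]
    - [-1,0,0,0,0]

```text
time_s: 10.8
position: [418.9, -324.1, 302.1]
tcp_rot: [[0.0, 0.732, -0.681], [-0.0, -0.681, -0.732], [-1.0, 0.0, -0.0]]
force: [0.1, 0.9, 0.4]
opening: 85.0
```

Run:
```python
from h import *
im,s=shot("g"); print(s["time_s"],s["position"],np.round(s["tcp_rot"],3).tolist(),np.round(s["joint_pos"],1))
print(proj("wrist",[[441,-295,4],[499,-350,4],[456,-406,4],[397,-352,4],[448,-351,36]],s).round(0).tolist())
```

```text
10.8 [ 418.92046592 -324.12431798  302.09031046] [[0.0, 0.732, -0.681], [-0.0, -0.681, -0.732], [-1.0, 0.0, -0.0]] [-16.5  12.3 -25.6   0.  -52.1  63.6]
[[238.0, 203.0], [235.0, 100.0], [330.0, 90.0], [327.0, 195.0], [283.0, 154.0]]
```

View pics/g.png

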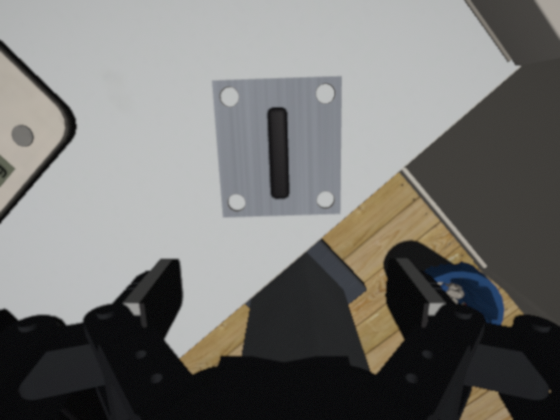

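The guard is at (278,147), with holes at (230,97), (325,94), (325,200) and (237,202). The bar is nearly vertical in the image.

Run:
```python
from h import *
im,s=load("g"); g=cv2.cvtColor(im,cv2.COLOR_RGB2GRAY)
w=(g>175).astype(np.uint8); n,l,st,ce=cv2.connectedComponentsWithStats(w)
P=[]
for c in [(237,202),(230,97),(325,94),(325,200)]:
    i=l[c[1],c[0]]; P.append(ce[i]); print(c,i,st[i],ce[i].round(1))
X=plane("wrist",P,3,s); C=X.mean(0); print(X.round(1).tolist(),C.round(1))
print([np.linalg.norm(X[i]-X[(i+1)%4]).round(1) for i in range(4)])
ey=X[1]+X[2]-X[0]-X[3]; ex=X[2]+X[3]-X[0]-X[1]
print("y ang",np.degrees(np.arctan2(ey[1],ey[0])),"x ang",np.degrees(np.arctan2(ex[1],ex[0])))
b=((g<60)&(np.indices(g.shape)[0]<230)).astype(np.uint8); n,l,st,ce=cv2.connectedComponentsWithStats(b); i=l[150,280]; print("bar",st[i],ce[i],plane("wrist",ce[i],34,s).round(1))
```

```text
(237, 202) 32 [230 195  15  14 162] [236.6 201.5]
(230, 97) 6 [222  88  16  18 218] [229.5  96.5]
(325, 94) 5 [317  85  16  18 222] [324.6  93.3]
(325, 200) 31 [318 192  15  14 166] [324.8 198.7]
[[442.5, -295.0, 3.0], [503.6, -348.3, 3.0], [456.9, -401.9, 3.0], [395.7, -348.7, 3.0]] [ 449.7 -348.5    3. ]
[np.float64(81.1), np.float64(71.1), np.float64(81.1), np.float64(71.2)]
y ang -41.07749621331817 x ang -131.04539593982201
bar [ 268  108   21   90 1648] [278.08252427 152.04368932] [[ 450.8 -349.3   34. ]]
```

Emit:
move_arm:
  plan:
    - [-1,1.6,-1.2,0,0.033]
    - [-1,3.1,-2.5,-1,0.033]
    - [-1,3.1,-2.5,-5,0.033]
    - [-1,3.1,-2.5,-9,0.033]
    - [-1,3.1,-2.5,-11.7,0.033]
    - [-1,3.1,-2.5,-11.7,0.033]
    - [-1,3.1,-2.5,-11.7,0.033]
    - [-1,3.1,-2.5,-11.7,0.033]

```text
time_s: 11.65
position: [450.7, -349.6, 186.5]
tcp_rot: [[0.002, 0.754, -0.657], [-0.001, -0.657, -0.754], [-1.0, 0.002, -0.001]]
force: [0.2, 0.1, -0.1]
opening: 85.6
```

Emit:
move_arm:
  plan:
    - [0,0,0,0,0]
    - [1,0,0,0,0]
    - [1,0,0,0,0]
    - [1,0,0,0,0]
    - [1,0,0,0,0]
    - [1,0,0,0,0]
    - [1,0,0,0,0]
    - [1,0,0,0,0]
  grip_force: 70

```text
time_s: 12.45
position: [450.1, -349.3, 185.3]
tcp_rot: [[0.0, 0.754, -0.657], [-0.0, -0.657, -0.754], [-1.0, 0.001, -0.0]]
force: [-0.6, 1.8, 5.1]
opening: 12.8
```

Emit:
move_arm:
  plan:
    - [1,0,0,1,0]
    - [1,0,0,3,0]
    - [1,0,0,6,0]
    - [1,0,0,9,0]
    - [1,0,0,12,0]
    - [1,0,0,15,0]
    - [1,0,0,16,0]
    - [1,0,0,16,0]

```text
time_s: 13.25
position: [450.0, -349.3, 346.5]
tcp_rot: [[0.003, 0.754, -0.657], [-0.001, -0.657, -0.754], [-1.0, 0.003, -0.001]]
force: [0.9, -0.1, -1.4]
opening: 12.5
```

Run:
```python
from h import *
im,s=shot("k"); print(s["time_s"],s["position"],np.round(s["tcp_rot"],3).tolist(),s["opening"],s["force"],np.degrees(np.arctan2(*np.array(s["tcp_rot"])[[1,0],2])))
```

```text
13.25 [ 449.99365881 -349.34059434  346.47298818] [[0.003, 0.754, -0.657], [-0.001, -0.657, -0.754], [-1.0, 0.003, -0.001]] 12.52851007082116 [ 0.91086908 -0.0992564  -1.41078909] -131.07376209259348
```

View pics/k.png

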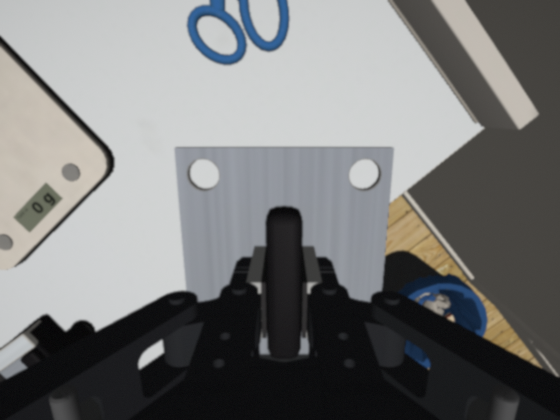

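```bash
cat > gd.py <<'E'
from h import *
def front(im,s,zu,g0=((203,173),(364,173)),thr=None):
    "front hole centres in tool frame, from rim contours against the plate's grey"
    g=cv2.cvtColor(im,cv2.COLOR_RGB2GRAY); P=[]
    for c in g0:
        x,y=c; pl=np.median(g[y-5:y+6,x+(30 if x<284 else -40):x+(40 if x<284 else -30)]); 
        w=(abs(g.astype(float)-pl)>18).astype(np.uint8); m=np.zeros_like(w); cv2.circle(m,c,24,1,-1)
        w&=m; n,l,st,ce=cv2.connectedComponentsWithStats(w); i=1+np.argmax(st[1:,4]); P.append(ce[i]); print(st[i],ce[i].round(1))
    X=plane("wrist",P,zu+2,s); T=(X-s["position"])@np.array(s["tcp_rot"]); return P,X,T
E
python3 - <<'E'
from gd import *
im,s=load("k"); P,X,T=front(im,s,161.2); print(X.round(1),T.round(1),np.linalg.norm(X[0]-X[1]))
E
```

```text
[187 159  32  33 771] [202.9 174.3]
[349 159  33  33 789] [364.7 174.3]
[[ 504.  -348.7  163.2]
 [ 456.3 -403.6  163.2]] [[183.4  39.8 -35.7]
 [183.3  39.8  37. ]] 72.69977061496894
```

The guard is held level. Its front holes are at (203,174) and (365,174), which puts its centre within about 1 mm of the tool axis. Next I carry it over the carriage and turn it about -54.5°.

Emit:
move_arm:
  plan:
    - [1,0,1,0,-0.03]
    - [1,0,3,0,-0.1]
    - [1,0,5.5,0,-0.17]
    - [1,0,8,0,-0.24]
    - [1,0,11,0,-0.31]
    - [1,0,14,0,-0.38]
    - [1,0,17,0,-0.45]
    - [1,0,20,0,-0.52]

```text
time_s: 14.1
position: [449.1, -148.1, 342.9]
tcp_rot: [[-0.003, 0.325, -0.946], [0.0, -0.946, -0.325], [-1.0, -0.001, 0.003]]
force: [0.9, -0.4, -1.6]
opening: 12.4
```

Emit:
move_arm:
  plan:
    - [1,-0.1,3,0,-0.08]
    - [1,-0.3,6,0,-0.16]
    - [1,-0.4,9,0,-0.24]
    - [1,-0.5,11.5,0,-0.32]
    - [1,-0.5,13.5,0,-0.38]
    - [1,-0.5,14.6,0,-0.41]
    - [1,-0.5,15,0,-0.432]
    - [1,-0.5,15,0,-0.432]

```text
time_s: 14.9
position: [444.3, 1.1, 343.2]
tcp_rot: [[-0.003, -0.097, -0.995], [-0.001, -0.995, 0.097], [-1.0, 0.001, 0.003]]
force: [-0.0, -0.0, -1.6]
opening: 12.7
```

Emit:
move_arm:
  plan:
    - [1,0,0,-0.5,0]
    - [1,0,0,-1.5,0]
    - [1,0,0,-2.5,0]
    - [1,0,0,-3.3,0]
    - [1,0,0,-3.8,0]
    - [1,0,0,-3.8,0]
    - [1,0,0,-3.8,0]
    - [1,0,0,-3.8,0]

```text
time_s: 15.7
position: [445.0, 0.8, 307.1]
tcp_rot: [[0.001, -0.098, -0.995], [0.0, -0.995, 0.098], [-1.0, -0.0, -0.001]]
force: [0.9, -0.3, -1.0]
opening: 12.4
```

Run:
```python
from gd import *
im,s=shot("m"); R=np.array(s["tcp_rot"]); print(s["time_s"],s["position"],R.round(3).tolist(),s["opening"],s["force"],np.degrees(np.arctan2(R[1,2],R[0,2])))
cv2.imwrite("pics/m2.png",cv2.resize(im[110:310,130:430],(800,533),interpolation=cv2.INTER_CUBIC)[:,:,::-1])
zu=s["position"][2]-185.3; x=np.array([np.cos(np.radians(-5.6)),np.sin(np.radians(-5.6)),0]); y=np.array([-x[1],x[0],0]); G=np.array([444.1,1.9,89])
print("zu",zu,"threads pred",proj("wrist",[G+36*x-41*y,G-36*x-41*y],s).round(1).tolist())
```

```text
15.7 [445.03814033   0.76680664 307.13211751] [[0.001, -0.098, -0.995], [0.0, -0.995, 0.098], [-1.0, -0.0, -0.001]] 12.406406713955883 [ 0.88361181 -0.25608728 -1.00558546] 174.38516949369892
zu 121.83211750760557 threads pred [[219.2, 163.9], [350.7, 163.9]]
```

View pics/m2.png

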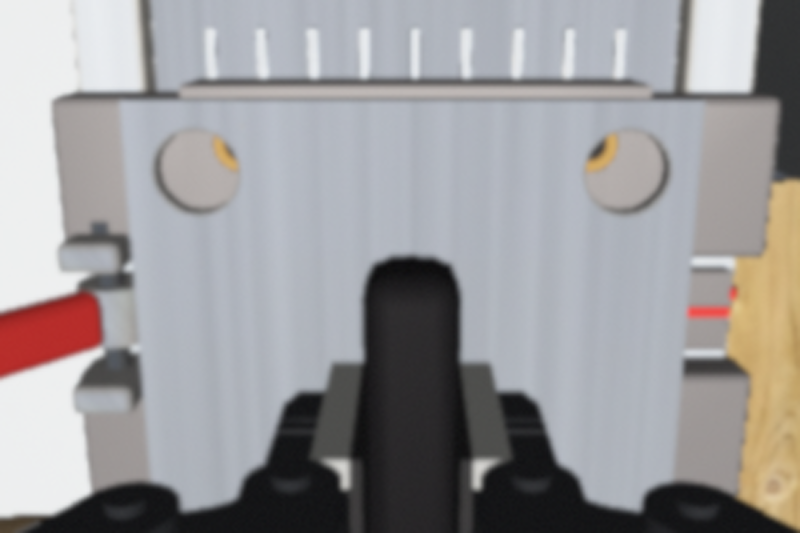

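Both threads show through the front holes, symmetrically, where predicted. A second red spot at crop (735,293) beside the pointer at (710,312) could mean an offset, so I check it along with the guard holes.

Run:
```python
from gd import *
from carr import holes
x=np.array([np.cos(np.radians(-5.6)),np.sin(np.radians(-5.6)),0]); y=np.array([-x[1],x[0],0]); mid=np.array([444.5,.6,0])
for n,box in (("b",(200,245,245,285)),("b",(370,250,400,285)),("e",(255,235,290,275)),("m",(380,205,415,240))):
    im,s=load(n); a=im.astype(int); w=np.clip(np.minimum(a[...,0]-a[...,1],a[...,0]-a[...,2])-45,0,None)
    x0,y0,x1,y1=box; m=np.zeros(w.shape,np.uint8); m[y0:y1,x0:x1]=(w[y0:y1,x0:x1]>0)
    k,l,st,ce=cv2.connectedComponentsWithStats(m)
    for i in range(1,k):
        if st[i,4]>3:
            print(n,st[i],ce[i].round(1),end=' ')
            for z in (65,80): X=plane("wrist",ce[i],z,s)[0]; print(z,"xs %.1f q %.1f"%((X-mid)@x,(X-mid)@y),end='; ')
            print()
im,s=load("m")
P,X,T=front(im,s,121.8,((204,174),(365,174))); print(X.round(1),T.round(1)); q=X.mean(0)+41*y; print("guard centre",q.round(1), "spacing",np.linalg.norm(X[0]-X[1]))
im,s=load("e"); cv2.imwrite("pics/e2.png",cv2.resize(im[225:285,230:310],None,fx=8,fy=8,interpolation=cv2.INTER_CUBIC)[:,:,::-1])
```

```text
b [221 257   4  19  70] [222.5 265.8] 65 xs -67.7 q 159.6; 80 xs -60.7 q 156.6; 
b [383 258   5  17  68] [385.  266.3] 65 xs -69.3 q -0.1; 80 xs -62.2 q 4.7; 
e [270 244   4  21  71] [271.8 253.4] 65 xs -66.8 q 1.7; 80 xs -60.4 q 1.1; 
m [403 217   4   6  18] [404.6 219.7] 65 xs -78.1 q -0.2; 80 xs -72.5 q -4.9; 
m [387 225  18   5  84] [395.7 227. ] 65 xs -72.7 q 4.8; 80 xs -67.5 q -0.3; 
[187 160  29  32 232] [196.1 179.4]
[353 160  29  32 220] [372.  179.3]
[[480.3 -40.8 123.8]
 [401.3 -33.2 123.8]] [[183.3  38.  -39. ]
 [183.3  38.1  40.3]]
guard centre [444.8   3.8 123.8] spacing 79.33968178615648
```

View pics/e2.png

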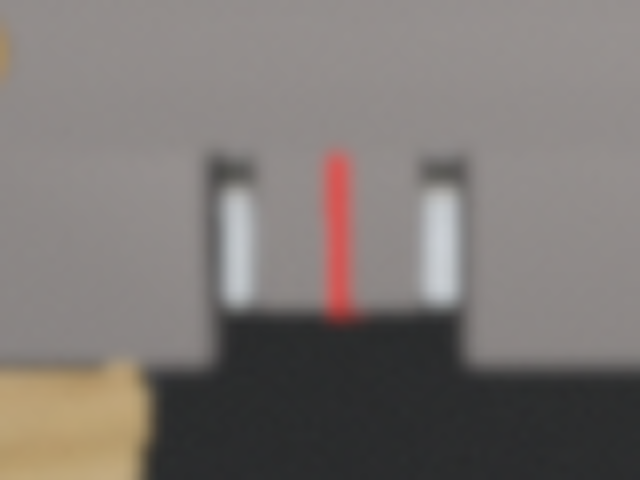

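Triangulating the pointer from two views puts it at about 75 mm height and q ≈ +1.3 mm. The carriage threads also give 1.3 mm, so it is inside the ±5 mm tolerance. The guard has not slipped, and its centre is about (444.5, 1.8) against a target of (444.1, 1.9). I lower it to about 15 mm above the top.

Emit:
move_arm:
  plan:
    - [1,0,0,-0.4,0]
    - [1,0,0,-0.8,0]
    - [1,0,0,-1.2,0]
    - [1,0,0,-1.6,0]
    - [1,-0.03,0.0,-1.8,0]
    - [1,-0.03,0,-1.8,0]
    - [1,-0.03,0,-1.8,0]
    - [1,-0.03,0,-1.8,0]

```text
time_s: 16.55
position: [444.7, 0.8, 288.9]
tcp_rot: [[0.0, -0.098, -0.995], [0.0, -0.995, 0.098], [-1.0, -0.0, -0.0]]
force: [0.5, -0.1, -1.0]
opening: 12.3
```

Run:
```python
from gd import *
im,s=shot("o"); R=np.array(s["tcp_rot"]); print(s["time_s"],s["position"],s["opening"],s["force"],np.degrees(np.arctan2(R[1,2],R[0,2])),R[:,0])
x=np.array([np.cos(np.radians(-5.6)),np.sin(np.radians(-5.6)),0]); y=np.array([-x[1],x[0],0]); G=np.array([444.1,1.9,89])
print("threads pred",proj("wrist",[G+36*x-41*y,G-36*x-41*y],s).round(1).tolist())
cr=cv2.resize(im[130:210,170:400],None,fx=3.4,fy=3.4,interpolation=cv2.INTER_CUBIC)
t=viewer.get_image("top")[190:275,190:300]; t=cv2.resize(t,(cr.shape[1]//2,300)); s2=viewer.get_image("scene")[170:320,240:360]; s2=cv2.resize(s2,(cr.shape[1]-t.shape[1],300))
cv2.imwrite("pics/o2.png",np.vstack([cr,np.hstack([t,s2])])[:,:,::-1])
```

```text
16.55 [444.65170782   0.77247789 288.93568417] 12.258912295065006 [ 0.451834   -0.13956246 -0.97845549] 174.3885573889218 [ 2.28461918e-04  5.36282164e-05 -9.99999972e-01]
threads pred [[211.6, 169.3], [356.7, 169.4]]
```

View pics/o2.png

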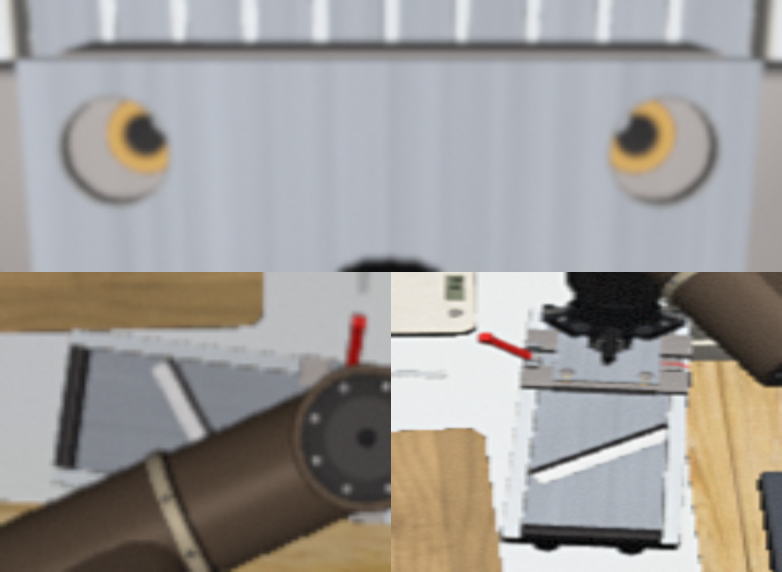

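Both threads sit in the front holes: threads at (211.8,168.8) and (357.6,169.1), within 1 px of prediction, and guard holes at (204.4,173.5) and (365,173.5). By spacing, that gives a gap of about 14 mm and an offset of about 0.6 mm. The lever is still home, so I hand in.

```bash
python3 -c "
from rig import env
print(env.job_done()); s=env.state(); print(s['time_s'],s['position'],s['opening'])"
```

```text
the job is handed in; nothing more can be done
None
the job is handed in; nothing more can be done
```

The slicer is back together to the point you asked for. I swung the lever over, slid the carriage about 157 mm to the service mark, and clamped it with the lever home again. I then took the guard by its bar, and the arm is still holding it over the carriage. The job went in at about 16.7 s of the 51 s allowed, and no verdict was reported.

| Check | Result | Tolerance |
|---|---|---|
| Carriage pointer from the mark | about +1.3 mm | ±5 mm |
| Lever | tip within 3 px (about 0.04 rad) of home in the picture after clamping | 0.15 rad |
| Gap under the guard | about 14–15 mm | 6–25 mm |
| Guard holes from threaded holes | about 0.6 mm, measured on the front pair only | 4 mm |
| Yaw | tool within 0.1° of the slicer | – |

- **Rear holes:** the gripper hid the rear pair, so their position rests on the yaw reading and the known plate size.
- **Hole spacing:** the front-hole spacing read about 1% large. That is a height difference of about 1.5 mm, or at most 0.04 rad of tilt, and within the calibration error.
- **Carriage position:** my first estimate, before clamping, was 0.2 mm from the mark. The later 1.3 mm came from both the threads and the pointer, so I trust that one.
- **Other items:** I planned the path clear of the fruit, garlic, teaspoon and scissors but did not re-measure them at the end.

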